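Put the closed bottles and the jar into their spill trays

TASK

Put the closed containers away into the grey spill trays: the jar into the round tray, and the three capped bottles into the square trays, the tallest bottle into the largest tray, the middle one into the medium tray and the shortest into the smallest. Set each one down gently, upright and in the middle of its tray, and leave the open flask and the small open beaker where they stand.

Things in the scene. Friction and masses are not known exactly. Their poses are not given: they have to be found in the camera images.
- tall_bottle: The tallest of three capped bottles: brown glass, 164 mm high, body 69 mm across, with a blue round cap fixed on top, 33 mm across, reaching from 138 to 164 mm above the underside. 0.2 to 0.4 kg. Pick it up by the cap, from above. Stands upright on the worktop. Origin: centre of its underside; z runs up its axis. 
- middle_bottle: The middle one in height of the three capped bottles: brown glass, 149 mm high, body 67 mm across, with a white round cap fixed on top, 33 mm across, reaching from 123 to 149 mm above the underside. 0.2 to 0.4 kg. Pick it up by the cap, from above. Stands upright on the worktop. Origin: centre of its underside; z runs up its axis. 
- short_bottle: The shortest of the three capped bottles: colourless, with graduation marks, 112 mm high, body 54 mm across, with a blue round cap fixed on top, 29 mm across, reaching from 86 to 112 mm above the underside. 0.1 to 0.2 kg. Pick it up by the cap, from above. Stands upright on the worktop. Origin: centre of its underside; z runs up its axis. 
- jar: The jar: straight-sided dark brown glass, 108 mm high, body 72 mm across up to 92 mm, with a broad green lid fixed on top, 67 mm across, reaching from 92 to 108 mm above the underside. 0.23 to 0.43 kg. Pick it up by the lid, from above, with the fingertips staying above 92 mm. Stands upright on the worktop. Origin: centre of its underside; z runs up its axis. 
- large_tray: The largest of three square trays, 124 mm outside, 116 mm inside. Moulded grey plastic spill tray, low, open on top, heavy: does not slide. Flat floor 4 mm thick, walls 4 mm thick and straight, rim 17 mm above the worktop. Origin: centre of its underside (on the worktop); x and y lie along its sides. 
- medium_tray: The middle-sized of three square trays, 104 mm outside, 96 mm inside. Moulded grey plastic spill tray, low, open on top, heavy: does not slide. Flat floor 4 mm thick, walls 4 mm thick and straight, rim 17 mm above the worktop. Origin: centre of its underside (on the worktop); x and y lie along its sides. 
- small_tray: The smallest of three square trays, 84 mm outside, 76 mm inside. Moulded grey plastic spill tray, low, open on top, heavy: does not slide. Flat floor 4 mm thick, walls 4 mm thick and straight, rim 17 mm above the worktop. Origin: centre of its underside (on the worktop); x and y lie along its sides. 
- round_tray: The only round tray: grey plastic spill tray, low, open on top, 110 mm outside at the rim, about 100 mm inside; wall 4 mm, flat floor 4 mm thick, rim 14 mm above the worktop; heavy: does not slide. Origin: centre of its underside (on the worktop).
- flask: Open conical flask of clear glass, 64 mm across the base, 104 mm high. Not to be moved. Stands upright on the worktop. Origin: centre of its underside; z runs up its axis. 
- small_beaker: Open small beaker of clear glass, 53 mm across, 60 mm high. Not to be moved. Stands upright on the worktop. Origin: centre of its underside; z runs up its axis. 
There are look-alikes about, which are no part of the job. What is shaped like the tall_bottle but pink or red is not meant.

How it is judged:
By the outcome, as a careful person would: the job done as asked, in the order asked, and still so for the second after the job is handed in, with the robot touching nothing.
It also fails if it takes over 106 s, if anything falls off the work surface, if the arm or the gripper's body presses on something with over 40 N, if the wrist force passes 120 N, or if a joint passes its speed limit or range.

ROBOT

A 6-joint arm with a two-finger parallel gripper is mounted at the origin on a cart in front of the work surface, level with it; the furniture and walls round the work are solid. World frame = base frame: x ahead of the robot, y to its left, z up, the work surface at z = 0. Lengths are in m, angles in degrees, forces in N, time in s.
With the tool pointing down it reaches from about 0.375 to 0.9 m from the base axis. Payload 3.1 kg.
Tool frame: the origin (TCP) lies midway between the tips of the shut fingers; the grasp point (between the pads) lies 19 mm behind it (bot.hold_point_z is the distance from the TCP to the grasp point, in m); z points along the fingers, y is the line along which they close (so a half turn about z gives the same grasp; the last joint's range is limited). The gripper opens to 87 mm and grips with 3 to 60 N. Pads are 19 mm wide; open, the fingers measure 117 mm over their backs; the gripper's body (75 mm by 190 mm) begins 51 mm behind the grasp point.
Start: joints at [-10.227, 30.224, 82.088, -0, 67.689, -10.227], TCP at [0.625, 0, 0.223] pointing down, gripper open.
Joint ranges: [-176.69, 176.69], [-43.24, 126.21], [12.49, 139.97], [-82, 262], [0, 151.66], [-163.58, 163.58]. Speed limits (degrees/s): [159.86, 159.86, 180, 180, 180, 180].

INTERFACE

Orientations are given as a 3x3 rotation matrix whose columns are the frame's x, y, z axes.
In Python, from rig import read_state, optics, order, bot gives the robot as it stands.
- The arm moves only by the tool drive_tool, never from a script. Its argument "steps" is a list of rows, each a list of 7 numbers: the finger opening in mm, from 0 to 87, then the shift along the tool's x, y, z normalised to -1 to 1, where 1 is 0.12 m, then the turn, a rotation vector about the tool's x, y, z normalised to -1 to 1, where 1 is 1.5 rad. In form: [[jaw, tx, ty, tz, ax, ay, az], ...]. A call has 1 to 8 rows; each row is the pose to reach, as a shift and turn from the pose commanded when the call began, along the tool's axes at that moment; what a row does not reach only later rows make up. A row lasts 1/10 s, in which the tool goes at most 50 mm and 8.59 degrees, less where a joint would pass 70% of its speed; a pose out of reach is approached as far as the arm can. A call with a number of a shift or a turn outside -1 to 1 is refused whole. A call with a gripper value outside its range is refused whole. The fingers move at their own pace and stop on an object; the grip force is fixed at half the most. Time passes only in rows, so rows that repeat a pose let the fingers close. It gives the time, the measured TCP pose, the force, the opening and the grip force at its end, in the units of the state.
- read_state(): the state, without advancing time (a new reading comes with each control period).
- optics.capture(name): name is "scene" or "side" or "wrist"; returns a dict with "color" (420x560x3 uint8, blue, green, red), "range_z" (420x560 float32, m along the optical axis (not along the pixel's ray), 0 where there is no reading), "fx", "fy", "cx", "cy" (pixels), "rvec" (rotation vector, rad) and "tvec" (3), from world to camera coordinates, as OpenCV has them. Camera axes: x right, y down, z forward; pixel columns grow to the right and rows downward; lengths in m; the calibration is good to about 2 mm. A picture is of the moment at which its call begins.
- order.hand_in(): hands the job in; it is judged then, once.
The state is a dict: "time_s": time; "joint_positions": joint angles; "qvel": joint speeds; "tau": joint torques, N m; "position": TCP position; "tcp_rot": TCP orientation; "force": force on the tool from outside, world axes, zero at the start; "moment": the same for the moment, N m; "opening": opening from 0.0 (shut) to 1.0 (fully open); "grasp_force": force on a finger pad.
Only numpy, scipy, OpenCV 4.12 (cv2) and the standard library are available. Lean on these libraries where they do the work, as an engineer would, in place of code of your own. Each camera call takes 0.05 s, during which the arm holds its last target. There are 200 camera calls.

## Working session

There is one attempt and no reset: what is moved stays moved. The work goes in short steps, Python scripts to look and compute and a tool call to move; the robot and the scene stay as the last step left them, time stands still between calls to the robot, and variables do not carry over. Pictures are saved under pics/ and viewed, at most 14 in all, crops included, and the job is handed in when it is done.

Besides the shell and the picture viewer there is one more tool, called after "Request:" as name(argument=value, ...), one argument or row to a line, values as JSON. drive_tool: Moves the arm, as the interface text tells. Scaled input: -1 to 1 covers 0.12 m each way for a shift and 1.5 rad each way for a turn. Its arguments: {"type":"object","properties":{"steps":{"type":"array"}},"required":["steps"]}

```bash
mkdir -p pics; ls; cat > h.py <<'E'
import numpy as np, cv2
from rig import read_state, optics, order, bot
def cap(n):
    c=optics.capture(n); np.save(f'/tmp/{n}.npy',c,allow_pickle=True); return c
def load(n): return np.load(f'/tmp/{n}.npy',allow_pickle=True).item()
def cloud(c):
    R=cv2.Rodrigues(np.array(c['rvec'],float))[0]; t=np.array(c['tvec'],float).ravel()
    z=c['range_z']; v,u=np.indices(z.shape)
    p=np.stack([(u-c['cx'])/c['fx']*z,(v-c['cy'])/c['fy']*z,z],-1)
    w=(p-t)@R; w[z==0]=np.nan; return w
def ray(c,u,v,h):
    R=cv2.Rodrigues(np.array(c['rvec'],float))[0]; t=np.array(c['tvec'],float).ravel()
    o=-R.T@t; d=R.T@np.array([(u-c['cx'])/c['fx'],(v-c['cy'])/c['fy'],1]); return o+d*(h-o[2])/d[2]
E
python3 - <<'E'
from h import *
for n in ['scene','side']:
    c=cap(n); cv2.imwrite(f'pics/{n}1.png',c['color'])
    R=cv2.Rodrigues(np.array(c['rvec'],float))[0]; print(n,-R.T@np.array(c['tvec']).ravel(),R[2],c['fx'])
print(read_state())
E
```

```text
pics
scene [-0.36284672 -0.4886512   0.92892278] [ 0.63853541  0.36226491 -0.67899681] 449.4653190551432
side [ 0.02628234 -0.69594362  0.66835302] [ 0.43666653  0.6632513  -0.60779936] 467.22318280332485
{'time_s': 0.1, 'joint_positions': array([-1.02276005e+01,  3.02733664e+01,  8.21485772e+01, -2.25266193e-04,
        6.76899430e+01, -1.02267703e+01]), 'qvel': array([ 0.00116161, -0.10515291, -0.13887497, -0.10504347,  0.1283311 ,
       -0.08546134]), 'tau': array([-3.02360622e-04, -4.40987206e+01, -1.77151054e+01,  6.34850166e-02,
        5.34114777e-02, -3.85449334e-05]), 'position': array([6.24342862e-01, 1.43585026e-04, 2.21675018e-01]), 'tcp_rot': array([[ 1.33222629e-05,  9.99998152e-01, -1.92240456e-03],
       [ 9.99999941e-01, -1.26626024e-05,  3.43155242e-04],
       [ 3.43130266e-04, -1.92240902e-03, -9.99998093e-01]]), 'force': array([ 0.75577385, -1.3585763 ,  0.88967171]), 'moment': array([-0.02033135,  0.00994101,  0.05920389]), 'grasp_force': 0.0, 'opening': 1.000267734075306}
```

View pics/scene1.png

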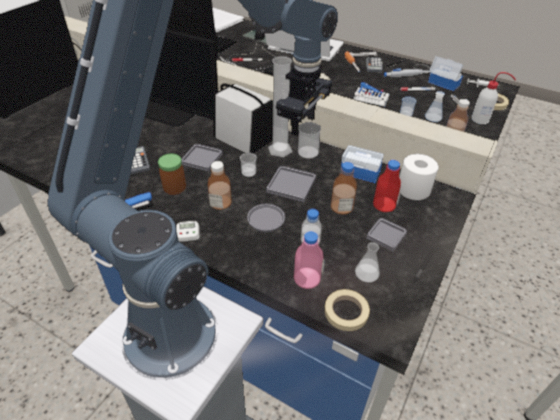

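View pics/side1.png

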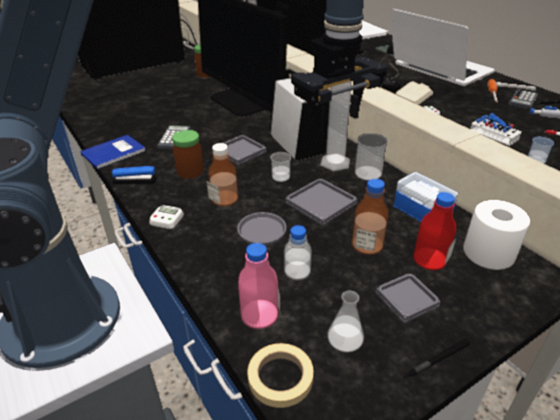

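The scene view (side view in brackets) shows:
- Jar with the green lid at (170,163) [(186,139)].
- Middle bottle with the white cap at (217,168) [(220,150)].
- Round tray at (266,217), large tray at (291,182), medium tray at (202,157), small tray at (387,233).

Three objects have the shape of the tall bottle:
- Brown at (345,188): this is the tall bottle, brown with a blue cap.
- Red at (388,187): look-alike.
- Pink at (309,260): look-alike.

The short clear bottle is at (312,228), behind the pink one. I'll measure all of these and make one crop to confirm them.

```bash
python3 - <<'E'
from h import *
caps={'tall':('blue',.164,(345,170),(375,187)),'short':('blue',.112,(313,215),(298,232)),'mid':('white',.149,(217,168),(220,150)),'jar':('green',.108,(170,163),(186,139)),'pink':('blue',.164,(310,239),(257,252)),'red':('blue',.164,(393,166),(444,199))}
trays={'large':((291,182),(321,201)),'medium':((202,157),(243,149)),'small':((387,233),(408,297)),'round':((266,217),(262,227))}
for i,n in enumerate(['scene','side']):
    c=load(n); w=cloud(c); hsv=cv2.cvtColor(c['color'],cv2.COLOR_BGR2HSV); H,S,V=[hsv[...,k].astype(int) for k in range(3)]
    M={'blue':(abs(H-109)<14)&(S>120),'white':(S<60)&(V>150),'green':(abs(H-60)<20)&(S>80)}
    for k,(col,h,*px) in caps.items():
        m=M[col].astype(np.uint8); u,v=px[i]
        m[:v-22]=0;m[v+22:]=0;m[:,:u-22]=0;m[:,u+22:]=0
        nl,l,s,ce=cv2.connectedComponentsWithStats(m); 
        if nl<2: print(n,k,'none');continue
        b=1+s[1:,4].argmax(); p=w[l==b]; zt=np.nanpercentile(p[:,2],90); q=p[abs(p[:,2]-h)<.005]
        xy=q[:,:2].astype(np.float32); r=cv2.minEnclosingCircle(xy) if len(xy)>3 else None
        print(n,k,s[b],'z',zt.round(3),len(q),'med',np.median(xy,0).round(4),r)
    for k,px in trays.items():
        u,v=px[i]; x0=w[v,u,:2]
        a=np.linalg.norm(w[...,:2]-x0,axis=-1)<.1
        rim=a&(w[...,2]>.0095)&(w[...,2]<.022)
        nl,l,s,ce=cv2.connectedComponentsWithStats(rim.astype(np.uint8)); 
        p=w[rim][:,:2].astype(np.float32)
        print(n,k,w[v,u].round(4),rim.sum(),[tuple(x) for x in s[1:] if x[4]>20][:4],cv2.minAreaRect(p))
s=load('scene')['color'][125:295,130:430]; cv2.imwrite('pics/crop.png',cv2.resize(s,None,fx=2.6,fy=2.6,interpolation=3))
E
```

```text
scene tall [341 163  26  18 231] z 0.163 66 med [ 0.597  -0.1621] ((0.596603274345398, -0.16052313148975372), 0.01696074940264225)
scene short [307 209  12  11 104] z 0.112 69 med [ 0.4269 -0.1439] ((0.42682746052742004, -0.1423899531364441), 0.015850504860281944)
scene mid [211 161  12  12 124] z 0.149 77 med [0.4232 0.162 ] ((0.42378443479537964, 0.16254417598247528), 0.017689045518636703)
scene jar [159 163  22   8  75] z 0.106 23 med [0.3863 0.3053] ((0.3974134027957916, 0.32083967328071594), 0.02945893071591854)
scene pink [305 232  12  12 114] z 0.165 101 med [ 0.3032 -0.1983] ((0.3032398521900177, -0.1976674646139145), 0.016348429024219513)
scene red [371 167  10  16  76] z 0.036 0 med [nan nan] None
scene large [0.6256 0.0282 0.0013] 252 [(np.int32(267), np.int32(167), np.int32(49), np.int32(33), np.int32(252))] ((0.6136018633842468, 0.021671943366527557), (0.13232816755771637, 0.12648576498031616), 9.734411239624023)
scene medium [0.5817 0.3525 0.0025] 196 [(np.int32(181), np.int32(145), np.int32(41), np.int32(24), np.int32(196))] ((0.5735740065574646, 0.34973737597465515), 
[... 1548 characters left out ...]
((0.6127365827560425, 0.021689213812351227), (0.1295405924320221, 0.1269311010837555), 10.474138259887695)
side medium [0.5821 0.351  0.0041] 229 [(np.int32(224), np.int32(135), np.int32(42), np.int32(27), np.int32(229))] ((0.5730953812599182, 0.3502686023712158), (0.10550329089164734, 0.11241764575242996), 9.230853080749512)
side small [ 0.5605 -0.3178  0.0037] 637 [(np.int32(417), np.int32(259), np.int32(19), np.int32(10), np.int32(83)), (np.int32(377), np.int32(273), np.int32(64), np.int32(46), np.int32(553))] ((0.5836395621299744, -0.3156704306602478), (0.15076659619808197, 0.09686674177646637), 5.956853866577148)
side round [0.4407 0.017  0.004 ] 284 [(np.int32(238), np.int32(212), np.int32(49), np.int32(32), np.int32(284))] ((0.4342551529407501, 0.008856520056724548), (0.10952869057655334, 0.1074100136756897), 38.906524658203125)
  return _methods._mean(a, axis=axis, dtype=dtype,
  ret = um.true_divide(
```

View pics/crop.png

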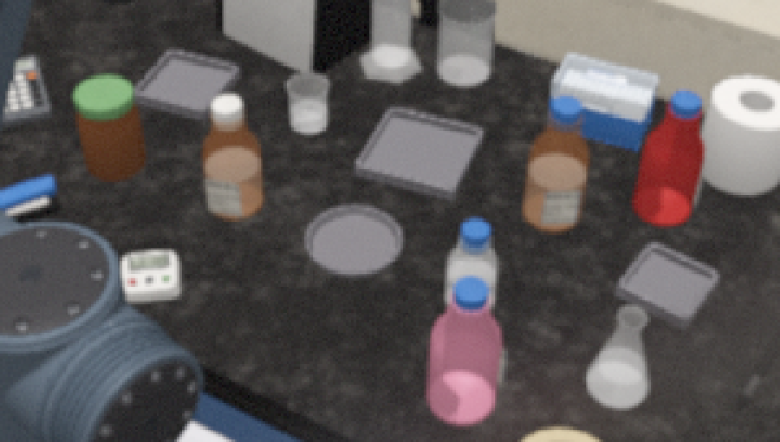

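The crop confirms it. The brown, blue-capped bottle at crop (556,165) is the tall bottle, and the red and pink ones are look-alikes. The jar, middle, short bottle and trays are as named above. Next I'll refine the small tray position and check clearances.

```bash
python3 - <<'E'
from h import *
c=load('side'); w=cloud(c)
for n,b in [('scene',(367,219,40,31)),('side',(377,273,64,46))]:
    ww=cloud(load(n)); q=ww[b[1]:b[1]+b[3],b[0]:b[0]+b[2]].reshape(-1,3); q=q[(q[:,2]>.0095)&(q[:,2]<.022)&(np.linalg.norm(q[:,:2]-[.563,-.318],axis=1)<.075)]
    print(n,'small',cv2.minAreaRect(q[:,:2].astype(np.float32)))
for uv,h,k in [((346,297),.104,'flask rim'),((346,342),0,'flask base'),((281,158),.06,'beaker rim'),((281,176),0.,'beaker base')]: print(k,ray(c,*uv,h).round(3))
P=np.concatenate([cloud(load(n)).reshape(-1,3) for n in ['scene','side']])
sites={'jar':(.407,.329),'round':(.4355,.009),'tall':(.597,-.161),'large':(.613,.0217),'mid':(.424,.163),'medium':(.5733,.350),'short':(.426,-.142),'small':(.563,-.318)}
print('map max z per 5cm cell x rows .3-.9, y .55..-.45')
P=P[np.isfinite(P).all(1)]
for x in np.arange(.3,.9,.05):
    print('%.2f'%x,[int(100*max([p for p in [np.nanmax(P[(P[:,0]>=x)&(P[:,0]<x+.05)&(P[:,1]<=y)&(P[:,1]>y-.05)][:,2],initial=0)]])) for y in np.arange(.55,-.45,-.05)])
E
```

```text
scene small ((0.5580697655677795, -0.31827154755592346), (0.08498357981443405, 0.09227631241083145), 84.7763442993164)
side small ((0.5568954944610596, -0.3180932104587555), (0.08592615276575089, 0.08702052384614944), 85.30067443847656)
flask rim [ 0.397 -0.319  0.104]
flask base [ 0.398 -0.331  0.   ]
beaker rim [0.593 0.168 0.06 ]
beaker base [0.597 0.176 0.   ]
map max z per 5cm cell x rows .3-.9, y .55..-.45
0.30 [1, 0, 0, 4, 4, 0, 0, 1, 0, 0, 0, 0, 0, 0, 16, 16, 2, 2, 2, 0]
0.35 [1, 1, 0, 10, 11, 10, 0, 10, 9, 0, 63, 1, 0, 5, 3, 0, 3, 10, 2, 0]
0.40 [1, 1, 0, 11, 11, 11, 0, 15, 15, 61, 62, 63, 0, 11, 11, 0, 3, 10, 2, 1]
0.45 [1, 1, 0, 0, 0, 0, 0, 9, 8, 57, 57, 61, 0, 6, 0, 0, 0, 0, 0, 1]
0.50 [1, 0, 0, 1, 1, 1, 0, 0, 0, 1, 33, 60, 0, 0, 0, 0, 1, 1, 1, 1]
0.55 [0, 0, 1, 1, 1, 1, 6, 6, 5, 1, 49, 59, 57, 16, 16, 0, 2, 1, 1, 1]
0.60 [0, 0, 1, 2, 1, 1, 5, 6, 6, 1, 48, 48, 57, 16, 16, 10, 11, 1, 0, 0]
0.65 [1, 0, 0, 9, 13, 17, 17, 0, 0, 1, 33, 42, 54, 0, 0, 13, 16, 9, 0, 0]
0.70 [32, 32, 26, 20, 20, 21, 20, 33, 33, 0, 33, 33, 7, 7, 0, 0, 10, 10, 0, 0]
0.75 [33, 33, 32, 20, 17, 17, 17, 33, 33, 10, 10, 0, 7, 7, 7, 7, 10, 10, 10, 0]
0.80 [0, 0, 0, 17, 17, 16, 0, 0, 0, 10, 10, 0, 7, 7, 7, 0, 10, 10, 10, 0]
0.85 [12, 11, 12, 12, 12, 10, 11, 12, 11, 12, 12, 12, 13, 12, 12, 12, 11, 11, 12, 11]
0.90 [13, 13, 13, 13, 13, 12, 13, 13, 13, 13, 13, 13, 13, 13, 13, 13, 12, 13, 13, 13]
```

Request:
drive_tool(
  steps=[
    [87,0.3,-0.2,0,0,0,0],
    [87,0.6,-0.4,0,0,0,0],
    [87,0.914,-0.604,0,0,0,0],
    [87,0.914,-0.604,0,0,0,0],
  ],
)

```text
time_s: 0.5
position: [0.5477, 0.1138, 0.2218]
tcp_rot: [[-0.005, 1.0, -0.006], [1.0, 0.005, 0.002], [0.002, -0.006, -1.0]]
force: [-0.2, -0.7, -0.1]
opening: 0.998
grasp_force: 0.0
```

Request:
drive_tool(
  steps=[
    [87,0.3,-0.2,0,0,0,0],
    [87,0.6,-0.4,0,0,0,0],
    [87,0.914,-0.604,0,0,0,0],
    [87,0.914,-0.604,0,0,0,0],
  ],
)

```text
time_s: 0.9
position: [0.4764, 0.2225, 0.2221]
tcp_rot: [[-0.005, 1.0, -0.004], [1.0, 0.005, 0.001], [0.001, -0.004, -1.0]]
force: [0.3, -0.8, 0.5]
opening: 1.003
grasp_force: 0.0
```

Request:
drive_tool(
  steps=[
    [87,0.3,-0.2,0,0,0,0],
    [87,0.6,-0.4,0,0,0,0],
    [87,0.914,-0.604,0,0,0,0],
    [87,0.914,-0.604,0,0,0,0],
    [87,0.914,-0.604,0,0,0,0],
    [87,0.914,-0.604,0,0,0,0],
  ],
)

```text
time_s: 1.5
position: [0.4087, 0.3282, 0.2224]
tcp_rot: [[0.001, 1.0, 0.001], [1.0, -0.001, -0.001], [-0.001, 0.001, -1.0]]
force: [-0.2, -0.5, 0.2]
opening: 1.001
grasp_force: 0.0
```

```bash
python3 - <<'E'
from h import *
c=cap('wrist'); w=cloud(c); cv2.imwrite('pics/w1.png',c['color'])
hsv=cv2.cvtColor(c['color'],cv2.COLOR_BGR2HSV).astype(int)
m=(abs(hsv[...,0]-60)<20)&(hsv[...,1]>80); q=w[m]; q=q[abs(q[:,2]-.108)<.006]
print(len(q),cv2.minEnclosingCircle(q[:,:2].astype(np.float32)),np.median(q[:,2])); s=read_state();print(s['position'],s['force'],s['tcp_rot'])
E
```

```text
293 ((0.4103996753692627, 0.33259502053260803), 0.033639684319496155) 0.1064349196847345
[0.40881653 0.3279619  0.22245085] [-0.37681481  0.0406182   0.70982543] [[ 1.80688792e-03  9.99998275e-01  4.30883390e-04]
 [ 9.99998291e-01 -1.80671922e-03 -3.91582867e-04]
 [-3.90803706e-04  4.31590200e-04 -9.99999831e-01]]
```

View pics/w1.png

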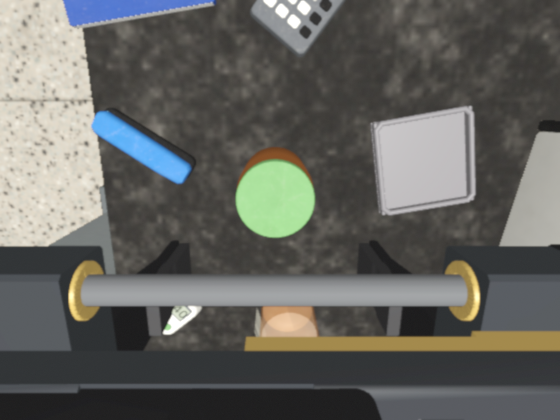

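The wrist view shows the green lid at (275,198), between the open fingers, and the medium tray at (425,160). I'll lower onto the lid.

Request:
drive_tool(
  steps=[
    [87,0.025,0.007,0.2,0,0,0],
    [87,0.025,0.007,0.4,0,0,0],
    [87,0.025,0.007,0.6,0,0,0],
    [87,0.025,0.007,0.75,0,0,0],
    [87,0.025,0.007,0.75,0,0,0],
  ],
)

```text
time_s: 2.05
position: [0.4079, 0.3299, 0.1303]
tcp_rot: [[0.003, 1.0, -0.005], [1.0, -0.003, -0.003], [-0.003, -0.005, -1.0]]
force: [-0.7, -1.3, 0.4]
opening: 0.999
grasp_force: 0.0
```

Request:
drive_tool(
  steps=[
    [87,0,0,0.12,0,0,0],
    [87,0,0,0.24,0,0,0],
    [87,0,0,0.292,0,0,0],
    [87,0,0,0.292,0,0,0],
    [87,0,0,0.292,0,0,0],
  ],
)

```text
time_s: 2.55
position: [0.4092, 0.332, 0.0982]
tcp_rot: [[0.001, 1.0, 0.001], [1.0, -0.001, 0.001], [0.001, 0.001, -1.0]]
force: [0.4, 0.6, 0.8]
opening: 0.999
grasp_force: 0.0
```

Request:
drive_tool(
  steps=[
    [60,0,0,0,0,0,0],
    [60,0,0,0,0,0,0],
    [60,0,0,0,0,0,0],
    [60,0,0,0,0,0,0],
    [60,0,0,0,0,0,0],
    [60,0,0,0,0,0,0],
    [60,0,0,0,0,0,0],
  ],
)

```text
time_s: 3.25
position: [0.4091, 0.3323, 0.0979]
tcp_rot: [[0.0, 1.0, 0.002], [1.0, -0.0, 0.001], [0.001, 0.002, -1.0]]
force: [1.9, 0.3, 3.6]
opening: 0.758
grasp_force: 30.0
```

Request:
drive_tool(
  steps=[
    [60,0,0,-0.08,0,0,0],
    [60,0,0,-0.2,0,0,0],
    [60,0,0,-0.35,0,0,0],
    [60,0,0,-0.5,0,0,0],
    [60,0,0,-0.65,0,0,0],
    [60,0,0,-0.8,0,0,0],
    [60,0,0,-0.8,0,0,0],
  ],
)

```text
time_s: 3.95
position: [0.4086, 0.3325, 0.1951]
tcp_rot: [[-0.0, 1.0, 0.002], [1.0, 0.0, 0.002], [0.002, 0.002, -1.0]]
force: [0.7, -0.6, -3.3]
opening: 0.759
grasp_force: 30.0
```

Request:
drive_tool(
  steps=[
    [60,0,0,-0.15,0,0,0],
    [60,0,0,-0.3,0,0,0],
    [60,0,0,-0.45,0,0,0],
    [60,0,0,-0.6,0,0,0],
    [60,0,0,-0.7,0,0,0],
    [60,0,0,-0.7,0,0,0],
  ],
)

```text
time_s: 4.55
position: [0.4086, 0.3323, 0.2781]
tcp_rot: [[-0.0, 1.0, 0.001], [1.0, 0.0, 0.001], [0.001, 0.001, -1.0]]
force: [0.3, 0.1, -3.4]
opening: 0.758
grasp_force: 30.0
```

Request:
drive_tool(
  steps=[
    [60,-0.1,0.01,0,0,0,0],
    [60,-0.3,0.02,0,0,0,0],
    [60,-0.5,0.04,0,0,0,0],
    [60,-0.7,0.06,0,0,0,0],
    [60,-0.898,0.075,0,0,0,0],
  ],
)

```text
time_s: 5.05
position: [0.4162, 0.2223, 0.276]
tcp_rot: [[-0.0, 1.0, -0.003], [1.0, 0.0, -0.002], [-0.002, -0.003, -1.0]]
force: [-0.0, 0.8, -4.5]
opening: 0.759
grasp_force: 30.0
```

Request:
drive_tool(
  steps=[
    [60,-0.2,0.02,0,0,0,0],
    [60,-0.4,0.03,0,0,0,0],
    [60,-0.6,0.05,0,0,0,0],
    [60,-0.8,0.06,0,0,0,0],
    [60,-0.898,0.075,0,0,0,0],
  ],
)

```text
time_s: 5.55
position: [0.425, 0.1143, 0.2763]
tcp_rot: [[0.002, 1.0, -0.004], [1.0, -0.002, -0.001], [-0.001, -0.004, -1.0]]
force: [-0.2, 0.6, -4.6]
opening: 0.76
grasp_force: 30.0
```

Request:
drive_tool(
  steps=[
    [60,-0.2,0.02,0,0,0,0],
    [60,-0.4,0.03,0,0,0,0],
    [60,-0.6,0.05,0,0,0,0],
    [60,-0.8,0.06,0,0,0,0],
    [60,-0.898,0.075,0,0,0,0],
    [60,-0.898,0.075,0,0,0,0],
    [60,-0.898,0.075,0,0,0,0],
  ],
)

```text
time_s: 6.25
position: [0.4349, 0.0094, 0.2771]
tcp_rot: [[0.001, 1.0, -0.001], [1.0, -0.001, 0.001], [0.001, -0.001, -1.0]]
force: [0.3, 0.2, -3.9]
opening: 0.76
grasp_force: 30.0
```

Request:
drive_tool(
  steps=[
    [60,0,0,0.1,0,0,0],
    [60,0,0,0.25,0,0,0],
    [60,0,0,0.45,0,0,0],
    [60,0,0,0.65,0,0,0],
    [60,0,0,0.8,0,0,0],
    [60,0,0,0.9,0,0,0],
    [60,0,0,0.9,0,0,0],
  ],
)

```text
time_s: 6.95
position: [0.4339, 0.0103, 0.1681]
tcp_rot: [[-0.001, 1.0, -0.004], [1.0, 0.001, 0.002], [0.002, -0.004, -1.0]]
force: [0.1, 0.9, -3.5]
opening: 0.761
grasp_force: 30.0
```

```bash
python3 - <<'E'
from h import *
c=cap('side'); w=cloud(c); cv2.imwrite('pics/s2.png',cv2.resize(c['color'][100:340,130:450],None,fx=2,fy=2))
hsv=cv2.cvtColor(c['color'],cv2.COLOR_BGR2HSV).astype(int)
m=(abs(hsv[...,0]-60)<20)&(hsv[...,1]>80); m[:100]=0; q=w[m]; print(len(q),np.nanpercentile(q,[5,50,95],axis=0).round(4)); print(read_state()['position'],read_state()['force'])
E
```

```text
615 [[ 0.4011 -0.023   0.1652]
 [ 0.4288 -0.0014  0.1781]
 [ 0.459   0.0345  0.1802]]
[0.43475923 0.00994664 0.1689965 ] [ 1.37146388 -0.71008332 -2.39828062]
```

View pics/s2.png

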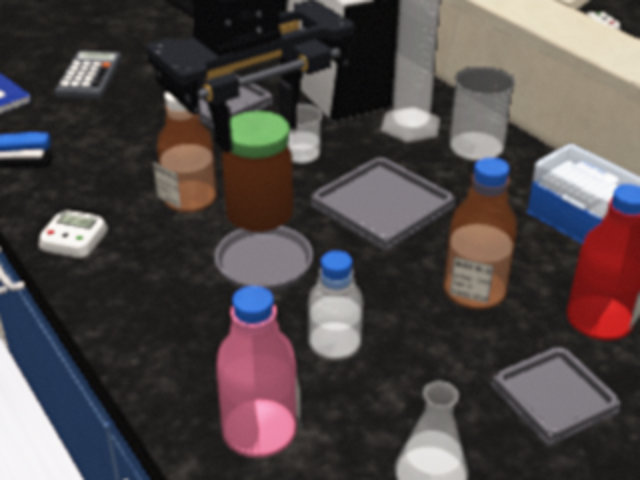

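The picture shows the jar upright over the round tray, jar at (258,170) and tray at (263,255). I'll lower it slowly.

Request:
drive_tool(
  steps=[
    [60,0.0,0.003,0.12,0,0,0],
    [60,0.0,0.003,0.24,0,0,0],
    [60,0.0,0.003,0.36,0,0,0],
    [60,0,0.003,0.46,0,0,0],
    [60,0,0.003,0.52,0,0,0],
    [60,0,0.003,0.53,0,0,0],
    [60,0,0.003,0.53,0,0,0],
  ],
)

```text
time_s: 7.7
position: [0.4362, 0.0089, 0.1063]
tcp_rot: [[-0.0, 1.0, 0.001], [1.0, 0.0, -0.0], [-0.0, 0.001, -1.0]]
force: [-0.5, -0.0, -3.6]
opening: 0.761
grasp_force: 30.0
```

Request:
drive_tool(
  steps=[
    [60,0,0,0.005,0,0,0],
    [60,0,0,0.01,0,0,0],
    [60,0,0,0.015,0,0,0],
    [60,0,0,0.02,0,0,0],
    [60,0,0,0.02,0,0,0],
  ],
)

```text
time_s: 8.2
position: [0.4357, 0.0088, 0.1035]
tcp_rot: [[0.0, 1.0, 0.0], [1.0, -0.0, 0.0], [0.0, 0.0, -1.0]]
force: [-0.5, -1.3, -4.1]
opening: 0.761
grasp_force: 30.0
```

Request:
drive_tool(
  steps=[
    [60,0,0,0.004,0,0,0],
    [60,0,0,0.008,0,0,0],
    [60,0,0,0.012,0,0,0],
    [60,0,0,0.016,0,0,0],
    [60,0,0,0.016,0,0,0],
  ],
)

```text
time_s: 8.7
position: [0.4358, 0.0088, 0.1019]
tcp_rot: [[-0.0, 1.0, 0.0], [1.0, 0.0, -0.0], [-0.0, 0.0, -1.0]]
force: [-0.3, 0.3, 1.3]
opening: 0.762
grasp_force: 30.0
```

Request:
drive_tool(
  steps=[
    [74,0,0,0,0,0,0],
    [78,0,0,0,0,0,0],
    [82,0,0,0,0,0,0],
    [87,0,0,0,0,0,0],
    [87,0,0,0,0,0,0],
    [87,0,0,0,0,0,0],
  ],
)

```text
time_s: 9.3
position: [0.4357, 0.0088, 0.1016]
tcp_rot: [[-0.0, 1.0, 0.0], [1.0, 0.0, 0.0], [0.0, 0.0, -1.0]]
force: [1.2, 0.0, 0.2]
opening: 0.994
grasp_force: 0.0
```

Request:
drive_tool(
  steps=[
    [87,0,0,-0.15,0,0,0],
    [87,0,0,-0.4,0,0,0],
    [87,0,0,-0.7,0,0,0],
    [87,0,0,-1,0,0,0],
    [87,0,0,-1,0,0,0],
  ],
)

```text
time_s: 9.8
position: [0.4389, 0.0082, 0.2257]
tcp_rot: [[-0.0, 1.0, 0.01], [1.0, 0.0, -0.002], [-0.002, 0.01, -1.0]]
force: [0.6, -0.7, -0.2]
opening: 1.003
grasp_force: 0.0
```

Request:
drive_tool(
  steps=[
    [87,-0.3,0.3,0,0,0,0],
    [87,-0.6,0.6,0,0,0,0],
    [87,-0.9,0.9,0,0,0,0],
    [87,-0.9,0.9,0,0,0,0],
  ],
)

```text
time_s: 10.2
position: [0.5486, -0.1042, 0.2209]
tcp_rot: [[0.003, 1.0, 0.005], [1.0, -0.003, -0.003], [-0.003, 0.005, -1.0]]
force: [0.2, -0.5, 0.3]
opening: 0.998
grasp_force: 0.0
```

Request:
drive_tool(
  steps=[
    [60,-0.2,0.2,0,0,0,0],
    [60,-0.517,0.445,0,0,0,0],
    [60,-0.517,0.445,0,0,0,0],
    [60,-0.517,0.445,0,0,0,0],
    [60,-0.517,0.445,0,0,0,0],
  ],
)

```text
time_s: 10.7
position: [0.5955, -0.1599, 0.2205]
tcp_rot: [[-0.0, 1.0, -0.003], [1.0, 0.0, 0.002], [0.002, -0.003, -1.0]]
force: [-0.2, 0.4, -0.8]
opening: 0.707
grasp_force: 0.0
```

```bash
cat > capfind.py <<'E'
import sys
from h import *
def find(col,h,r,s):
    c=cap('wrist'); w=cloud(c); hsv=cv2.cvtColor(c['color'],cv2.COLOR_BGR2HSV).astype(int)
    m=((abs(hsv[...,0]-109)<14)&(hsv[...,1]>120)) if col=='blue' else ((hsv[...,1]<70)&(hsv[...,2]>140))
    m&=(abs(w[...,2]-h)<.006)&(np.linalg.norm(w[...,:2]-s['position'][:2],axis=-1)<.05)
    q=w[m]; print(len(q),'wrist cap',cv2.minEnclosingCircle(q[:,:2].astype(np.float32)),np.median(q[:,2]),'tcp',s['position'])
s=read_state(); find(sys.argv[1],float(sys.argv[2]),0,s)
E
python3 capfind.py blue .164
python3 - <<'E'
from h import *
c=cap('side'); cv2.imwrite('pics/s3.png',c['color'])
w=cloud(c);hsv=cv2.cvtColor(c['color'],cv2.COLOR_BGR2HSV).astype(int)
m=(abs(hsv[...,0]-60)<20)&(hsv[...,1]>80)&(abs(w[...,2]-.112)<.007)
print('jar',cv2.minEnclosingCircle(w[m][:,:2].astype(np.float32)))
E
```

```text
1728 wrist cap ((0.6006263494491577, -0.15887108445167542), 0.016498425975441933) 0.1628090055846092 tcp [ 0.59553819 -0.15994316  0.22049001]
jar ((0.5988922715187073, 0.5376194715499878), 0.5913991332054138)
```

View pics/s3.png

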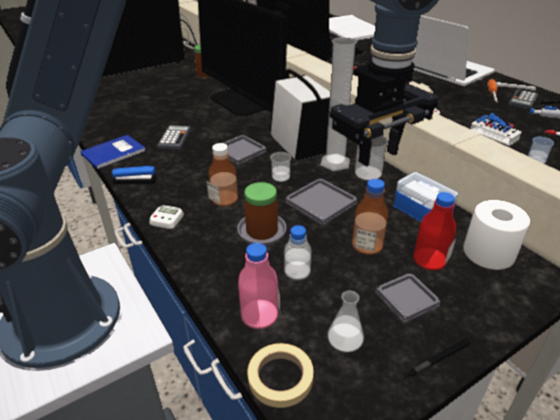

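Jar now stands upright in the round tray at (261,212), and the gripper is above the tall bottle's cap at (375,187). I'll descend and grip.

Request:
drive_tool(
  steps=[
    [60,0.008,0.015,0.15,0,0,0],
    [60,0.008,0.015,0.3,0,0,0],
    [60,0.008,0.015,0.45,0,0,0],
    [60,0.008,0.015,0.6,0,0,0],
    [60,0.008,0.015,0.66,0,0,0],
    [60,0.008,0.015,0.66,0,0,0],
    [60,0.008,0.015,0.66,0,0,0],
  ],
)

```text
time_s: 11.5
position: [0.5992, -0.1601, 0.1431]
tcp_rot: [[-0.0, 1.0, 0.001], [1.0, 0.0, -0.0], [-0.0, 0.001, -1.0]]
force: [0.4, -0.6, 0.4]
opening: 0.691
grasp_force: 0.0
```

Request:
drive_tool(
  steps=[
    [40,0,0,0,0,0,0],
    [25,0,0,0,0,0,0],
    [25,0,0,0,0,0,0],
    [25,0,0,0,0,0,0],
    [25,0,0,0,0,0,0],
    [25,0,0,0,0,0,0],
    [25,0,0,0,0,0,0],
  ],
)

```text
time_s: 12.2
position: [0.5996, -0.1605, 0.1428]
tcp_rot: [[0.0, 1.0, 0.002], [1.0, -0.0, -0.0], [-0.0, 0.002, -1.0]]
force: [2.2, -0.2, 2.4]
opening: 0.427
grasp_force: 29.2
```

Request:
drive_tool(
  steps=[
    [25,0,0,-0.06,0,0,0],
    [25,0,0,-0.15,0,0,0],
    [25,0,0,-0.25,0,0,0],
    [25,0,0,-0.35,0,0,0],
    [25,0,0,-0.4,0,0,0],
    [25,0,0,-0.4,0,0,0],
  ],
)

```text
time_s: 12.8
position: [0.5997, -0.1606, 0.1921]
tcp_rot: [[-0.0, 1.0, 0.003], [1.0, 0.0, -0.001], [-0.001, 0.003, -1.0]]
force: [0.3, -0.4, -3.1]
opening: 0.424
grasp_force: 28.5
```

Request:
drive_tool(
  steps=[
    [25,0.1,0.01,0,0,0,0],
    [25,0.25,0.02,0,0,0,0],
    [25,0.42,0.03,0,0,0,0],
    [25,0.6,0.045,0,0,0,0],
    [25,0.758,0.058,0,0,0,0],
  ],
)

```text
time_s: 13.3
position: [0.6051, -0.0663, 0.1896]
tcp_rot: [[-0.001, 1.0, -0.002], [1.0, 0.001, 0.002], [0.002, -0.002, -1.0]]
force: [0.2, 0.7, -2.9]
opening: 0.426
grasp_force: 28.5
```

Request:
drive_tool(
  steps=[
    [25,0.17,0.01,0,0,0,0],
    [25,0.34,0.02,0,0,0,0],
    [25,0.51,0.03,0,0,0,0],
    [25,0.66,0.045,0,0,0,0],
    [25,0.758,0.058,0,0,0,0],
    [25,0.758,0.058,0,0,0,0],
    [25,0.758,0.058,0,0,0,0],
  ],
)

```text
time_s: 14.0
position: [0.6126, 0.0219, 0.1901]
tcp_rot: [[-0.001, 1.0, -0.001], [1.0, 0.001, -0.001], [-0.001, -0.001, -1.0]]
force: [0.5, 0.1, -3.3]
opening: 0.426
grasp_force: 28.5
```

```bash
python3 - <<'E'
from h import *
c=cap('side'); cv2.imwrite('pics/s4.png',cv2.resize(c['color'][40:280,180:480],None,fx=2.4,fy=2.4))
s=read_state();print(s['position'],s['force'],s['moment'])
E
```

```text
[0.61270382 0.02129177 0.19018321] [ 0.22308107 -0.68944377 -3.80249456] [-0.07033644  0.04097732 -0.03630192]
```

View pics/s4.png

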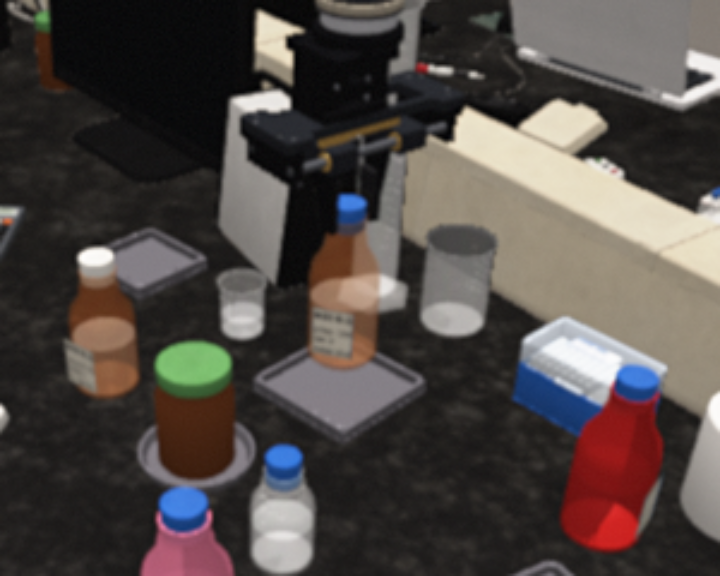

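The tall bottle hangs upright over the large tray, bottle at (343,290) in the crop. I'll lower it.

Request:
drive_tool(
  steps=[
    [25,0,0,0.08,0,0,0],
    [25,0,0,0.17,0,0,0],
    [25,0,0,0.26,0,0,0],
    [25,0,0,0.31,0,0,0],
    [25,0,0,0.33,0,0,0],
    [25,0,0,0.34,0,0,0],
    [25,0,0,0.345,0,0,0],
    [25,0,0,0.345,0,0,0],
  ],
)

```text
time_s: 14.85
position: [0.6131, 0.0216, 0.1493]
tcp_rot: [[-0.0, 1.0, 0.001], [1.0, 0.0, -0.0], [-0.0, 0.001, -1.0]]
force: [0.5, -0.2, -3.6]
opening: 0.423
grasp_force: 28.5
```

Request:
drive_tool(
  steps=[
    [25,0,0,0.004,0,0,0],
    [25,0,0,0.008,0,0,0],
    [25,0,0,0.012,0,0,0],
    [25,0,0,0.012,0,0,0],
  ],
)

```text
time_s: 15.25
position: [0.6128, 0.0216, 0.1476]
tcp_rot: [[-0.0, 1.0, -0.0], [1.0, 0.0, -0.0], [-0.0, -0.0, -1.0]]
force: [1.0, 0.1, -2.5]
opening: 0.423
grasp_force: 28.5
```

Request:
drive_tool(
  steps=[
    [25,0,0,0.004,0,0,0],
    [25,0,0,0.008,0,0,0],
    [25,0,0,0.01,0,0,0],
    [25,0,0,0.01,0,0,0],
  ],
)

```text
time_s: 15.65
position: [0.613, 0.0217, 0.1469]
tcp_rot: [[-0.0, 1.0, 0.001], [1.0, 0.0, -0.0], [-0.0, 0.001, -1.0]]
force: [-1.7, 0.2, 1.0]
opening: 0.426
grasp_force: 29.1
```

Request:
drive_tool(
  steps=[
    [40,0,0,0,0,0,0],
    [48,0,0,0,0,0,0],
    [56,0,0,0,0,0,0],
    [60,0,0,0,0,0,0],
    [60,0,0,0,0,0,0],
    [60,0,0,0,0,0,0],
  ],
)

```text
time_s: 16.25
position: [0.6129, 0.0216, 0.1463]
tcp_rot: [[0.0, 1.0, 0.0], [1.0, -0.0, -0.0], [-0.0, 0.0, -1.0]]
force: [0.2, 0.3, 0.3]
opening: 0.681
grasp_force: 0.0
```

Request:
drive_tool(
  steps=[
    [60,0,0,-0.1,0,0,0],
    [60,0,0,-0.25,0,0,0],
    [60,0,0,-0.45,0,0,0],
    [60,0,0,-0.65,0,0,0],
    [60,0,0,-0.65,0,0,0],
  ],
)

```text
time_s: 16.75
position: [0.6156, 0.0213, 0.229]
tcp_rot: [[-0.0, 1.0, 0.009], [1.0, 0.0, -0.001], [-0.001, 0.009, -1.0]]
force: [-0.1, 1.0, 0.1]
opening: 0.695
grasp_force: 0.0
```

Request:
drive_tool(
  steps=[
    [60,0.2,-0.25,0,0,0,0],
    [60,0.4,-0.5,0,0,0,0],
    [60,0.593,-0.781,0,0,0,0],
    [60,0.593,-0.781,0,0,0,0],
  ],
)

```text
time_s: 17.15
position: [0.5127, 0.0954, 0.2234]
tcp_rot: [[-0.003, 1.0, -0.008], [1.0, 0.003, 0.001], [0.001, -0.008, -1.0]]
force: [-0.2, -0.0, -0.0]
opening: 0.687
grasp_force: 0.0
```

Request:
drive_tool(
  steps=[
    [60,0.2,-0.25,0,0,0,0],
    [60,0.4,-0.5,0,0,0,0],
    [60,0.593,-0.781,0,0,0,0],
    [60,0.593,-0.781,0,0,0,0],
    [60,0.593,-0.781,0,0,0,0],
    [60,0.593,-0.781,0,0,0,0],
  ],
)

```text
time_s: 17.75
position: [0.4271, 0.1636, 0.2246]
tcp_rot: [[0.0, 1.0, 0.002], [1.0, -0.0, -0.0], [-0.0, 0.002, -1.0]]
force: [-0.2, -0.3, -0.2]
opening: 0.688
grasp_force: 0.0
```

```bash
python3 capfind.py white .149
python3 - <<'E'
from h import *
c=cap('side'); cv2.imwrite('pics/s5.png',cv2.resize(c['color'][60:330,150:450],None,fx=2.2,fy=2.2))
w=cloud(c);hsv=cv2.cvtColor(c['color'],cv2.COLOR_BGR2HSV).astype(int)
m=(abs(hsv[...,0]-60)<20)&(hsv[...,1]>80)&(abs(w[...,2]-.112)<.007)&(w[...,1]<.2)
print('jar',cv2.minEnclosingCircle(w[m][:,:2].astype(np.float32)))
m=(abs(hsv[...,0]-109)<14)&(hsv[...,1]>120)&(abs(w[...,2]-.168)<.006)&(w[...,1]>-.05)
print('tall',cv2.minEnclosingCircle(w[m][:,:2].astype(np.float32)))
E
```

```text
1517 wrist cap ((0.42588719725608826, 0.165428027510643), 0.016723105683922768) 0.14788872714288281 tcp [0.42710965 0.16357675 0.2245627 ]
jar ((0.43567758798599243, 0.0060647521167993546), 0.035530414432287216)
tall ((0.6779322624206543, 0.19813141226768494), 0.20488989353179932)
```

View pics/s5.png

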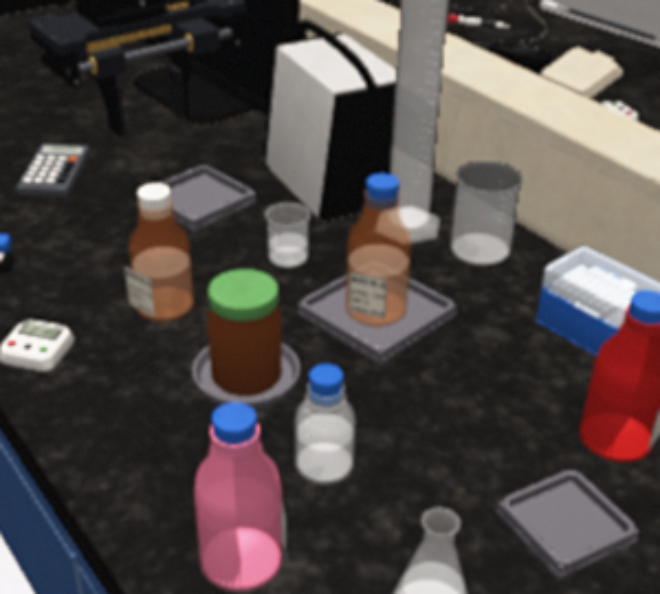

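The tall bottle at (378,255) and the jar at (244,335) both stand upright and central in their trays. The gripper is above the white cap at (155,197). Now I'll grip the middle bottle.

Request:
drive_tool(
  steps=[
    [60,0.003,0,0.2,0,0,0],
    [60,0.003,0,0.4,0,0,0],
    [60,0.003,0,0.6,0,0,0],
    [60,0.003,0,0.75,0,0,0],
    [60,0.003,0,0.8,0,0,0],
    [60,0.003,0,0.8,0,0,0],
    [60,0.003,0,0.8,0,0,0],
  ],
)

```text
time_s: 18.55
position: [0.4264, 0.1642, 0.1288]
tcp_rot: [[0.001, 1.0, 0.001], [1.0, -0.001, 0.0], [0.0, 0.001, -1.0]]
force: [0.5, 0.5, 0.8]
opening: 0.687
grasp_force: 0.0
```

Request:
drive_tool(
  steps=[
    [40,0,0,0,0,0,0],
    [25,0,0,0,0,0,0],
    [25,0,0,0,0,0,0],
    [25,0,0,0,0,0,0],
    [25,0,0,0,0,0,0],
    [25,0,0,0,0,0,0],
    [25,0,0,0,0,0,0],
  ],
)

```text
time_s: 19.25
position: [0.4256, 0.1644, 0.1286]
tcp_rot: [[-0.0, 1.0, 0.0], [1.0, 0.0, 0.0], [0.0, 0.0, -1.0]]
force: [-0.2, 0.6, 2.9]
opening: 0.409
grasp_force: 29.1
```

Request:
drive_tool(
  steps=[
    [25,0,0,-0.08,0,0,0],
    [25,0,0,-0.2,0,0,0],
    [25,0,0,-0.35,0,0,0],
    [25,0,0,-0.5,0,0,0],
    [25,0,0,-0.65,0,0,0],
    [25,0,0,-0.75,0,0,0],
    [25,0,0,-0.75,0,0,0],
  ],
)

```text
time_s: 19.95
position: [0.4263, 0.1645, 0.22]
tcp_rot: [[-0.0, 1.0, 0.004], [1.0, 0.0, 0.0], [0.0, 0.004, -1.0]]
force: [0.6, -0.9, -2.5]
opening: 0.415
grasp_force: 28.5
```

Request:
drive_tool(
  steps=[
    [25,0.1,0.08,0,0,0,0],
    [25,0.25,0.2,0,0,0,0],
    [25,0.42,0.33,0,0,0,0],
    [25,0.6,0.47,0,0,0,0],
    [25,0.775,0.614,0,0,0,0],
  ],
)

```text
time_s: 20.45
position: [0.4987, 0.2579, 0.2172]
tcp_rot: [[0.0, 1.0, -0.003], [1.0, -0.0, -0.001], [-0.001, -0.003, -1.0]]
force: [0.5, -0.3, -3.0]
opening: 0.414
grasp_force: 28.5
```

Request:
drive_tool(
  steps=[
    [25,0.17,0.13,0,0,0,0],
    [25,0.34,0.27,0,0,0,0],
    [25,0.51,0.4,0,0,0,0],
    [25,0.66,0.52,0,0,0,0],
    [25,0.775,0.614,0,0,0,0],
    [25,0.775,0.614,0,0,0,0],
    [25,0.775,0.614,0,0,0,0],
  ],
)

```text
time_s: 21.15
position: [0.5716, 0.3497, 0.2168]
tcp_rot: [[-0.0, 1.0, -0.003], [1.0, 0.0, -0.002], [-0.002, -0.003, -1.0]]
force: [-0.1, 0.4, -1.7]
opening: 0.408
grasp_force: 28.5
```

Request:
drive_tool(
  steps=[
    [25,0,0,0,0,0,0.06],
    [25,0,0,0,0,0,0.14],
    [25,0,0,0,0,0,0.22],
    [25,0,0,0,0,0,0.3],
    [25,0,0,0,0,0,0.38],
    [25,0,0,0,0,0,0.46],
    [25,0,0,0,0,0,0.5236],
    [25,0,0,0,0,0,0.5236],
  ],
)

```text
time_s: 21.95
position: [0.5717, 0.3491, 0.2179]
tcp_rot: [[0.707, 0.707, -0.002], [0.707, -0.707, -0.001], [-0.002, -0.001, -1.0]]
force: [0.0, -0.1, -1.9]
opening: 0.41
grasp_force: 28.5
```

Request:
drive_tool(
  steps=[
    [25,0,0,0,0,0,0.06],
    [25,0,0,0,0,0,0.14],
    [25,0,0,0,0,0,0.22],
    [25,0,0,0,0,0,0.3],
    [25,0,0,0,0,0,0.38],
    [25,0,0,0,0,0,0.46],
    [25,0,0,0,0,0,0.5236],
    [25,0,0,0,0,0,0.5236],
  ],
)

```text
time_s: 22.75
position: [0.5721, 0.3496, 0.2181]
tcp_rot: [[1.0, 0.002, -0.001], [0.002, -1.0, -0.001], [-0.001, 0.001, -1.0]]
force: [-0.6, -0.0, -2.0]
opening: 0.41
grasp_force: 28.5
```

```bash
python3 - <<'E'
from h import *
c=cap('side'); cv2.imwrite('pics/s6.png',cv2.resize(c['color'][40:240,130:380],None,fx=3,fy=3))
s=read_state();print(s['position'],s['force'],s['joint_positions'],s['tcp_rot'].round(3))
w=cap('wrist');cv2.imwrite('pics/w6.png',w['color'])
E
```

```text
[0.57220022 0.34969437 0.21812574] [ 0.5133134   0.13509927 -2.43597681] [ 2.19056290e+01  3.41269820e+01  7.52086625e+01 -5.87153552e-03
  7.07322162e+01  1.11732437e+02] [[ 1.     0.003 -0.001]
 [ 0.003 -1.    -0.001]
 [-0.001  0.001 -1.   ]]
```

View pics/s6.png

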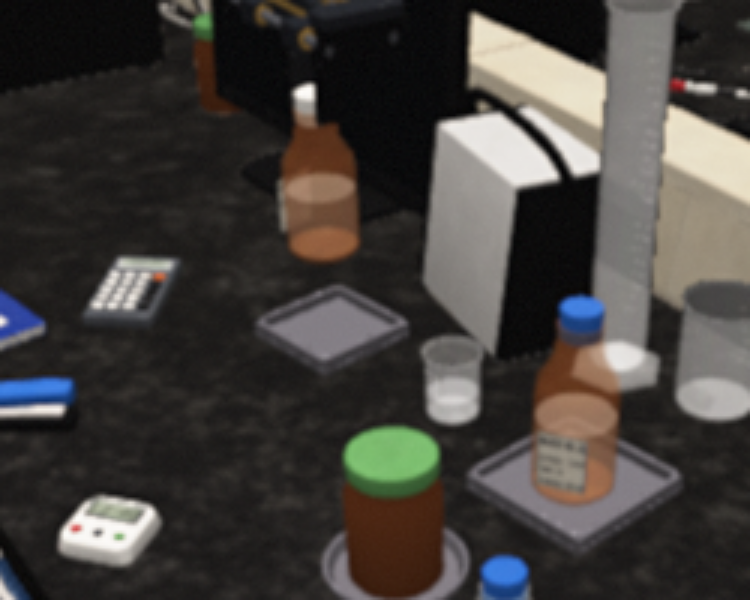

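The middle bottle hangs upright at (322,190) above the medium tray at (333,328), with the box clear of it. I'll lower it.

Request:
drive_tool(
  steps=[
    [25,0.006,-0.003,0.1,0,0,0],
    [25,0.006,-0.003,0.25,0,0,0],
    [25,0.006,-0.003,0.4,0,0,0],
    [25,0.006,-0.003,0.54,0,0,0],
    [25,0.006,-0.003,0.64,0,0,0],
    [25,0.006,-0.003,0.68,0,0,0],
    [25,0.006,-0.003,0.685,0,0,0],
    [25,0.006,-0.003,0.685,0,0,0],
  ],
)

```text
time_s: 23.65
position: [0.574, 0.3509, 0.1366]
tcp_rot: [[1.0, 0.0, 0.001], [0.0, -1.0, 0.0], [0.001, -0.0, -1.0]]
force: [0.1, 0.3, -1.4]
opening: 0.412
grasp_force: 28.5
```

Request:
drive_tool(
  steps=[
    [25,0,0,0.004,0,0,0],
    [25,0,0,0.008,0,0,0],
    [25,0,0,0.012,0,0,0],
    [25,0,0,0.012,0,0,0],
  ],
)

```text
time_s: 24.05
position: [0.5736, 0.3507, 0.135]
tcp_rot: [[1.0, 0.0, 0.0], [0.0, -1.0, 0.0], [0.0, -0.0, -1.0]]
force: [-0.1, -0.2, -2.3]
opening: 0.412
grasp_force: 28.5
```

Request:
drive_tool(
  steps=[
    [25,0,0,0.004,0,0,0],
    [25,0,0,0.008,0,0,0],
    [25,0,0,0.012,0,0,0],
    [25,0,0,0.016,0,0,0],
    [25,0,0,0.016,0,0,0],
  ],
)

```text
time_s: 24.55
position: [0.5736, 0.3507, 0.1329]
tcp_rot: [[1.0, 0.0, 0.0], [0.0, -1.0, 0.0], [0.0, -0.0, -1.0]]
force: [0.2, 0.3, -1.0]
opening: 0.411
grasp_force: 28.6
```

Request:
drive_tool(
  steps=[
    [25,0,0,0.004,0,0,0],
    [25,0,0,0.005,0,0,0],
    [40,0,0,0.005,0,0,0],
    [48,0,0,0.005,0,0,0],
    [56,0,0,0.005,0,0,0],
    [60,0,0,0.005,0,0,0],
    [60,0,0,0.005,0,0,0],
    [60,0,0,0.005,0,0,0],
  ],
)

```text
time_s: 25.35
position: [0.5734, 0.3507, 0.1321]
tcp_rot: [[1.0, 0.0, -0.0], [0.0, -1.0, -0.0], [-0.0, 0.0, -1.0]]
force: [0.2, 0.3, -0.1]
opening: 0.68
grasp_force: 0.0
```

Request:
drive_tool(
  steps=[
    [60,0,0,-0.1,0,0,0],
    [60,0,0,-0.25,0,0,0],
    [60,0,0,-0.45,0,0,0],
    [60,0,0,-0.65,0,0,0],
    [60,0,0,-0.8,0,0,0],
    [60,0,0,-0.8,0,0,0],
  ],
)

```text
time_s: 25.95
position: [0.5756, 0.3516, 0.2326]
tcp_rot: [[1.0, 0.0, 0.008], [0.0, -1.0, 0.003], [0.008, -0.003, -1.0]]
force: [-0.1, -0.0, -0.2]
opening: 0.684
grasp_force: 0.0
```

Request:
drive_tool(
  steps=[
    [60,-0.08,0.27,0,0,0,0],
    [60,-0.16,0.54,0,0,0,0],
    [60,-0.243,0.819,0,0,0,0],
  ],
)

```text
time_s: 26.25
position: [0.5433, 0.2515, 0.2274]
tcp_rot: [[1.0, 0.001, -0.001], [0.001, -1.0, -0.0], [-0.001, 0.0, -1.0]]
force: [-0.1, -0.2, 0.5]
opening: 0.686
grasp_force: 0.0
```

Request:
drive_tool(
  steps=[
    [60,-0.08,0.27,0,0,0,0],
    [60,-0.16,0.54,0,0,0,0],
    [60,-0.243,0.819,0,0,0,0],
  ],
)

```text
time_s: 26.55
position: [0.5141, 0.1529, 0.2276]
tcp_rot: [[1.0, 0.0, -0.001], [0.0, -1.0, -0.0], [-0.001, 0.0, -1.0]]
force: [0.7, 0.0, -0.0]
opening: 0.688
grasp_force: 0.0
```

Request:
drive_tool(
  steps=[
    [60,-0.08,0.27,0,0,0,0],
    [60,-0.16,0.54,0,0,0,0],
    [60,-0.243,0.819,0,0,0,0],
  ],
)

```text
time_s: 26.85
position: [0.485, 0.0548, 0.2277]
tcp_rot: [[1.0, 0.0, -0.001], [0.0, -1.0, 0.0], [-0.001, -0.0, -1.0]]
force: [-0.1, -0.6, 0.0]
opening: 0.689
grasp_force: 0.0
```

Request:
drive_tool(
  steps=[
    [60,-0.08,0.27,0,0,0,0],
    [60,-0.16,0.54,0,0,0,0],
    [60,-0.243,0.819,0,0,0,0],
  ],
)

```text
time_s: 27.15
position: [0.4558, -0.0434, 0.2278]
tcp_rot: [[1.0, 0.0, -0.001], [0.0, -1.0, 0.0], [-0.001, -0.0, -1.0]]
force: [0.6, 0.0, -0.2]
opening: 0.685
grasp_force: 0.0
```

Request:
drive_tool(
  steps=[
    [60,-0.08,0.27,0,0,0,0],
    [60,-0.16,0.54,0,0,0,0],
    [60,-0.243,0.819,0,0,0,0],
    [60,-0.243,0.819,0,0,0,0],
    [60,-0.243,0.819,0,0,0,0],
    [60,-0.243,0.819,0,0,0,0],
  ],
)

```text
time_s: 27.75
position: [0.4274, -0.1397, 0.2279]
tcp_rot: [[1.0, 0.0, -0.001], [0.0, -1.0, 0.001], [-0.001, -0.001, -1.0]]
force: [0.5, -0.9, 0.5]
opening: 0.687
grasp_force: 0.0
```

```bash
python3 capfind.py blue .112
python3 - <<'E'
from h import *
c=load('wrist'); cv2.imwrite('pics/w7.png',c['color'])
E
```

```text
850 wrist cap ((0.4285491704940796, -0.14108817279338837), 0.01470788475126028) 0.11098867768175402 tcp [ 0.42740492 -0.13972728  0.22788537]
```

View pics/w7.png

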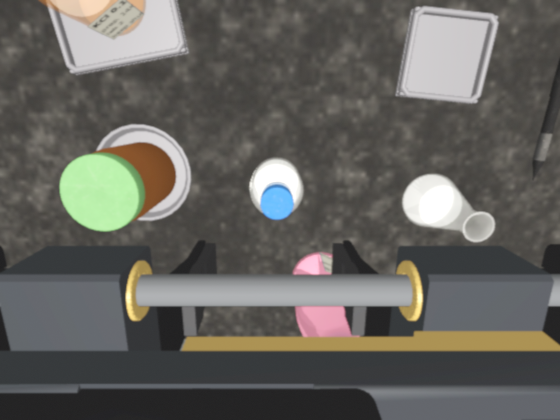

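The wrist view shows the blue cap of the short bottle at (277,202), midway between the fingers, with the pink look-alike off to the base side at (325,280). I'll descend and grip.

Request:
drive_tool(
  steps=[
    [60,0.005,0.003,0.2,0,0,0],
    [60,0.005,0.003,0.4,0,0,0],
    [60,0.005,0.003,0.6,0,0,0],
    [60,0.005,0.003,0.75,0,0,0],
    [60,0.005,0.003,0.8,0,0,0],
    [60,0.005,0.003,0.8,0,0,0],
  ],
)

```text
time_s: 28.4
position: [0.4281, -0.14, 0.1316]
tcp_rot: [[1.0, 0.002, -0.002], [0.002, -1.0, 0.001], [-0.002, -0.001, -1.0]]
force: [-0.3, 0.2, -0.4]
opening: 0.692
grasp_force: 0.0
```

Request:
drive_tool(
  steps=[
    [60,0,0,0.12,0,0,0],
    [60,0,0,0.24,0,0,0],
    [60,0,0,0.32,0,0,0],
    [60,0,0,0.345,0,0,0],
    [60,0,0,0.345,0,0,0],
    [60,0,0,0.345,0,0,0],
  ],
)

```text
time_s: 29.0
position: [0.4287, -0.1412, 0.0913]
tcp_rot: [[1.0, 0.0, 0.001], [0.0, -1.0, -0.001], [0.001, 0.001, -1.0]]
force: [-0.5, -1.2, 0.7]
opening: 0.694
grasp_force: 0.0
```

Request:
drive_tool(
  steps=[
    [40,0,0,0,0,0,0],
    [22,0,0,0,0,0,0],
    [22,0,0,0,0,0,0],
    [22,0,0,0,0,0,0],
    [22,0,0,0,0,0,0],
    [22,0,0,0,0,0,0],
    [22,0,0,0,0,0,0],
  ],
)

```text
time_s: 29.7
position: [0.4282, -0.1411, 0.0908]
tcp_rot: [[1.0, 0.0, -0.0], [0.0, -1.0, 0.0], [-0.0, -0.0, -1.0]]
force: [-0.5, 0.2, -0.3]
opening: 0.364
grasp_force: 28.6
```

Request:
drive_tool(
  steps=[
    [22,0,0,-0.08,0,0,0],
    [22,0,0,-0.2,0,0,0],
    [22,0,0,-0.35,0,0,0],
    [22,0,0,-0.5,0,0,0],
    [22,0,0,-0.65,0,0,0],
    [22,0,0,-0.8,0,0,0],
    [22,0,0,-0.95,0,0,0],
    [22,0,0,-1,0,0,0],
  ],
)

```text
time_s: 30.5
position: [0.429, -0.1414, 0.2128]
tcp_rot: [[1.0, 0.0, 0.003], [0.0, -1.0, -0.002], [0.003, 0.002, -1.0]]
force: [1.1, -0.2, -2.0]
opening: 0.361
grasp_force: 28.4
```

Request:
drive_tool(
  steps=[
    [22,0.07,0.1,0,0,0,0],
    [22,0.18,0.25,0,0,0,0],
    [22,0.3,0.42,0,0,0,0],
    [22,0.43,0.6,0,0,0,0],
    [22,0.538,0.738,0,0,0,0],
  ],
)

```text
time_s: 31.0
position: [0.4938, -0.2317, 0.2095]
tcp_rot: [[1.0, -0.001, -0.001], [-0.001, -1.0, 0.0], [-0.001, -0.0, -1.0]]
force: [-0.4, 0.2, -1.9]
opening: 0.365
grasp_force: 28.4
```

Request:
drive_tool(
  steps=[
    [22,0.12,0.17,0,0,0,0],
    [22,0.25,0.34,0,0,0,0],
    [22,0.37,0.51,0,0,0,0],
    [22,0.48,0.66,0,0,0,0],
    [22,0.538,0.738,0,0,0,0],
    [22,0.538,0.738,0,0,0,0],
    [22,0.538,0.738,0,0,0,0],
  ],
)

```text
time_s: 31.7
position: [0.5565, -0.3175, 0.2097]
tcp_rot: [[1.0, -0.0, -0.002], [-0.0, -1.0, 0.002], [-0.002, -0.002, -1.0]]
force: [-0.2, 0.4, -1.2]
opening: 0.365
grasp_force: 28.4
```

Request:
drive_tool(
  steps=[
    [22,0,0,0.08,0,0,0],
    [22,0,0,0.2,0,0,0],
    [22,0,0,0.35,0,0,0],
    [22,0,0,0.5,0,0,0],
    [22,0,0,0.6,0,0,0],
    [22,0,0,0.65,0,0,0],
    [22,0,0,0.65,0,0,0],
    [22,0,0,0.65,0,0,0],
  ],
)

```text
time_s: 32.5
position: [0.5578, -0.3184, 0.1332]
tcp_rot: [[1.0, 0.0, 0.001], [0.0, -1.0, -0.001], [0.001, 0.001, -1.0]]
force: [-0.2, 0.4, -0.7]
opening: 0.366
grasp_force: 28.4
```

```bash
python3 - <<'E'
from h import *
c=cap('side'); cv2.imwrite('pics/s8.png',cv2.resize(c['color'][150:370,270:540],None,fx=2.5,fy=2.5))
s=read_state();print(s['position'],s['force'])
E
```

```text
[ 0.55796509 -0.31858416  0.13359026] [ 0.13317069  0.98818016 -1.79684769]
```

View pics/s8.png

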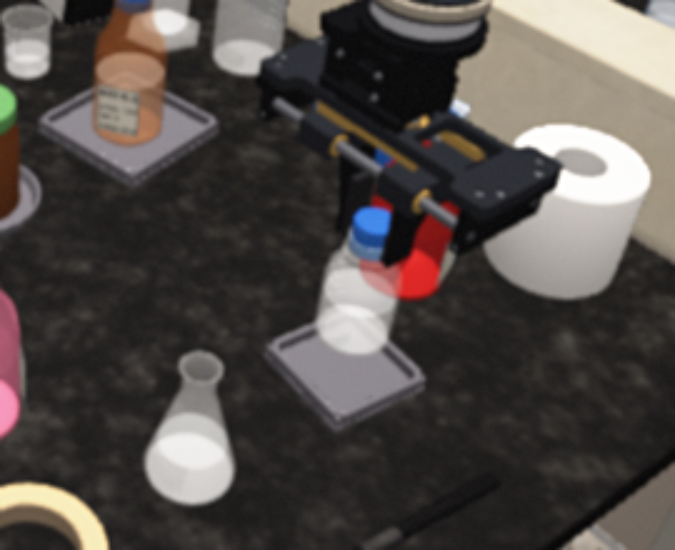

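The short bottle hangs upright at (355,290) over the small tray at (345,372), and the gripper is clear of the red look-alike. I'll lower it.

Request:
drive_tool(
  steps=[
    [22,0,0,0.08,0,0,0],
    [22,0,0,0.17,0,0,0],
    [22,0,0,0.24,0,0,0],
    [22,0,0,0.28,0,0,0],
    [22,0,0,0.295,0,0,0],
    [22,0,0,0.302,0,0,0],
    [22,0,0,0.302,0,0,0],
  ],
)

```text
time_s: 33.25
position: [0.5576, -0.3183, 0.0966]
tcp_rot: [[1.0, 0.0, 0.0], [0.0, -1.0, -0.0], [0.0, 0.0, -1.0]]
force: [1.2, 0.5, -1.1]
opening: 0.363
grasp_force: 28.4
```

Request:
drive_tool(
  steps=[
    [22,0,0,0.004,0,0,0],
    [22,0,0,0.008,0,0,0],
    [22,0,0,0.012,0,0,0],
    [22,0,0,0.016,0,0,0],
    [22,0,0,0.016,0,0,0],
  ],
)

```text
time_s: 33.75
position: [0.5575, -0.3183, 0.0948]
tcp_rot: [[1.0, -0.0, 0.0], [-0.0, -1.0, -0.0], [0.0, 0.0, -1.0]]
force: [-0.2, -0.3, 0.2]
opening: 0.364
grasp_force: 28.5
```

Request:
drive_tool(
  steps=[
    [22,0,0,0.003,0,0,0],
    [22,0,0,0.003,0,0,0],
    [38,0,0,0.003,0,0,0],
    [46,0,0,0.003,0,0,0],
    [54,0,0,0.003,0,0,0],
    [60,0,0,0.003,0,0,0],
    [60,0,0,0.003,0,0,0],
    [60,0,0,0.003,0,0,0],
  ],
)

```text
time_s: 34.55
position: [0.5574, -0.3181, 0.0941]
tcp_rot: [[1.0, -0.0, -0.0], [-0.0, -1.0, 0.0], [-0.0, -0.0, -1.0]]
force: [0.5, 0.4, 0.3]
opening: 0.685
grasp_force: 0.0
```

Request:
drive_tool(
  steps=[
    [60,0,0,-0.1,0,0,0],
    [60,0,0,-0.25,0,0,0],
    [60,0,0,-0.45,0,0,0],
    [60,0,0,-0.65,0,0,0],
    [60,0,0,-0.85,0,0,0],
    [60,0,0,-1,0,0,0],
    [60,0,0,-1,0,0,0],
  ],
)

```text
time_s: 35.25
position: [0.5592, -0.3195, 0.2184]
tcp_rot: [[1.0, 0.0, 0.006], [0.0, -1.0, -0.005], [0.006, 0.005, -1.0]]
force: [0.8, -0.7, -0.1]
opening: 0.687
grasp_force: 0.0
```

Request:
drive_tool(
  steps=[
    [60,0,0,-0.2,0,0,0],
    [60,0,0,-0.4,0,0,0],
    [60,0,0,-0.5,0,0,0],
    [60,0,0,-0.5,0,0,0],
  ],
)

```text
time_s: 35.65
position: [0.5581, -0.3187, 0.2758]
tcp_rot: [[1.0, 0.0, 0.003], [0.0, -1.0, -0.002], [0.003, 0.002, -1.0]]
force: [1.1, -0.0, -0.2]
opening: 0.69
grasp_force: 0.0
```

```bash
python3 - <<'E'
from h import *
c=cap('side'); cv2.imwrite('pics/s9.png',c['color'])
s=read_state();print(s['position'],s['force'],s['opening'])
E
```

```text
[ 0.55739766 -0.31821817  0.27426793] [-0.03274725  0.89277592 -0.24700224] 0.6879182844710977
```

View pics/s9.png

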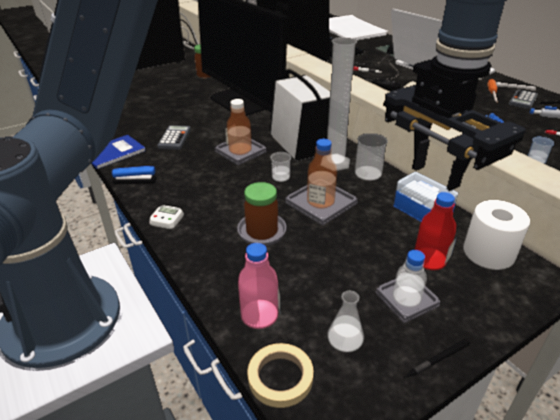

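The four containers stand upright in their trays: jar at (261,212), tall at (322,178), middle at (238,130), short at (410,282). The flask, beaker and look-alikes have not moved, and the gripper is clear. I'm handing in now.

```bash
python3 -c "
from rig import order
print(order.hand_in())"
```

```text
the job is handed in; nothing more can be done
None
```

I handed the job in at about 36 s: the last picture shows the jar in the round tray and the tall, middle and short bottles in the large, medium and small trays, all upright and central, with the flask and small beaker where they stood; no verdict was returned.

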